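# Open the faulted terminal box

## Robot

A 6-joint arm with a two-finger parallel gripper is mounted at the origin on a cart in front of the work surface, level with it; the furniture and walls round the work are solid. World frame = base frame: x ahead of the robot, y to its left, z up, the work surface at z = 0. Lengths are in m, angles in rad, forces in N, time in s.
With the tool pointing down it reaches from about 0.25 to 0.725 m from the base axis. Payload 4 kg.
Tool frame: the origin (TCP) lies at the very end of the fingers, on their centre line; the grasp point (between the pads) lies 19 mm behind it; z points along the fingers, y is the direction in which the jaws open and shut (so a half turn about z gives the same grasp; the last joint's range is limited). The gripper opens to 85 mm and grips with 20 to 120 N. Pads are 22 mm wide; open, the fingers measure 114 mm over their backs; the gripper's body (76 mm by 85 mm) begins 54 mm behind the grasp point. The pads swing forward as they close: fully open they stand 13 mm farther back than shut.
Start: joints at [-1.333, 0.241, 0.005, 1.335, 0, 1.571], TCP at [0.118, -0.486, 0.231] pointing down, gripper open.
Joint ranges: [-2.72, 2.72], [-1.05, 1.87], [-1.09, 1.28], [-1.99, 2.15], [-1.42, 1.44], [-3.14, 3.14]. Speed limits (rad/s): [2.79, 2.79, 3.14, 3.14, 3.14, 3.14].

## Interface

Orientations are given as a unit quaternion [x, y, z, w].
In Python, from workcell import bot, camera gives the robot as it stands. The module is installed in compiled form; this text tells all that it offers.
- The arm moves only by the tool send_rows, never from a script. Its argument "deltas" is a list of rows, each an object with "grip": the opening, from 0 (shut) to 1 (fully open); "translation": the shift along the tool's x, y, z in m, a list of three; "twist": the turn, a rotation vector about the tool's x, y, z in degrees, a list of three. A call has 1 to 5 rows; each row is the pose to reach, as a shift and turn from the pose measured when the call began, along the tool's axes at that moment; what a row does not reach only later rows make up. A row lasts 1/8 s, in which the tool goes at most 62.5 mm and 10.7 degrees, less where a joint would pass 70% of its speed; a pose out of reach is approached as far as the arm can. A call with a gripper value outside its range is refused whole. The fingers move at their own pace and stop on an object; the grip force is fixed at half the most. Time passes only in rows, so rows that repeat a pose let the fingers close. It gives the time, the measured TCP pose, the force and the opening at its end, in the units of the state.
- bot.get_obs(): the state, without advancing time (a new reading comes with each control period).
- camera(name): name is "scene" or "side" or "wrist"; returns a dict with "color" (384x512x3 uint8, blue, green, red), "intrinsics" (3x3 intrinsics, pixels), "xyz" and "rotation" of the camera in the world. Camera axes: x right, y down, z forward; pixel columns grow to the right and rows downward; lengths in m; the calibration is good to about 2 mm. A picture is of the moment at which its call begins. There is no depth.
- bot.job_done(): hands the job in, once; it reports no verdict.
The state is a dict: "clock": time; "joint_pos": joint angles; "joint_vel": joint speeds; "tau": joint torques, N m; "eef_pos": TCP position; "tool_rot": TCP orientation; "ft_force": force on the tool from outside, world axes, zero at the start; "ft_torque": the same for the moment, N m; "grip_width": finger opening in m.
Only numpy, scipy, OpenCV 4.12 (cv2) and the standard library are available. Lean on these libraries where they do the work, as an engineer would, in place of code of your own. Each camera call takes 0.05 s, during which the arm holds its last target.

## Task

The terminal box with the red lamp has a fault and must be opened. Lift its white cover plate by the handle up off the two pins and lay it flat, handle up, in the middle of the black rubber mat with the long sides of plate and mat parallel; do not drop it. Leave the cover of the green-lamp box in place.

Things in the scene. Friction and masses are not known exactly. Their poses are not given: they have to be found in the camera images.
- cover_red_grip (a point): Handle of the cover on the red-lamp box. White plate 120 x 90 x 5 mm, long side along x, 12 mm holes at two diagonal corners, lying on the box rim. Over its middle, on two posts, a black bar 72 (x) x 14 x 14 mm with a 22 mm gap under it. This point: centre of the bar, 29 mm above the plate top, 34 mm above its underside; x along the bar, z up. Looks the same after a half turn. Loose, about 0.15 kg.
- box_red: Grey open-topped terminal box, fixed: 112 (x) x 82 (y) x 45 mm high, red lamp on a black shoulder at its -x end (an identical box has a green lamp). Origin: middle of its underside, z up. Two 6 mm steel pins stand 12 mm above the rim at diagonal corners, loose in the cover's holes; the cover, long side along the box's x, must rise more than 12 mm to come free.
- cover_green_grip (a point): Handle of the cover on the green-lamp box, to be left there. It is exactly like the other cover, with this point likewise at the centre of its handle bar.
- mat: Black rubber mat with a thin yellow border line, 170 (x) x 140 (y) x 3 mm, lying fixed on the table. Origin at the middle of its underside, z up, so its top is 3 mm above the origin. A cover lying flat on it has its handle-bar centre 37 mm above the origin.

How it is judged:
By the outcome, as a careful person would: the job done as asked, in the order asked, and still so for the second after the job is handed in, with the robot touching nothing.
It also fails if it takes over 42 s, if anything falls off the work surface, if the arm or the gripper's body presses on something with over 40 N, if the wrist force passes 120 N, or if a joint passes its speed limit or range.

## Working session

There is one attempt and no reset: what is moved stays moved. The work goes in short steps, Python scripts to look and compute and a tool call to move; the robot and the scene stay as the last step left them, time stands still between calls to the robot, and variables do not carry over. Pictures are saved under pics/ and viewed, and the job is handed in when it is done.

Besides the shell and the picture viewer there is one more tool, called after ">>>" as name(argument=value, ...) on one line, values as JSON. send_rows: Moves the arm, as the interface text tells. Its arguments: {"type":"object","properties":{"deltas":{"type":"array","items":{"type":"object","properties":{"grip":{"type":"number"},"translation":{"type":"array","items":{"type":"number"}},"twist":{"type":"array","items":{"type":"number"}}}}}},"required":["deltas"]}

```bash
mkdir -p pics
python3 - <<'E'
from workcell import bot,camera
import cv2,pickle
o=bot.get_obs()
for k in o: print(k,o[k])
for n in ["scene","side","wrist"]:
    c=camera(n); cv2.imwrite(f"pics/{n}0.png",c["color"]); pickle.dump(c,open(f"{n}0.pkl","wb"))
    print(n,c["xyz"],c["rotation"],c["intrinsics"])
E
```

```text
clock 0.0
joint_pos [-1.33300162e+00  2.41390168e-01  3.70717930e-03  1.33522781e+00
  2.42664039e-05  1.57083105e+00]
joint_vel [-0.00020997 -0.0010209   0.00109878 -0.00107906 -0.00120568 -0.00084338]
tau [-2.37972054e-04 -3.72317111e+01  2.52408206e+01  1.71051087e-02
 -6.96785537e-05  4.25848881e-06]
eef_pos [ 0.1176336  -0.4852947   0.23041787]
tool_rot [ 9.92941538e-01  1.18600102e-01 -1.13377337e-04 -1.05120935e-03]
ft_force [0.20478426 0.59462912 0.46165472]
ft_torque [ 0.01940656 -0.04470713  0.00143458]
grip_width 0.08513264128026722
scene [0.03790062 0.59214368 0.52906575] [-0.3276847   0.80677051 -0.4564803   0.18267408] [[380.80558044   0.         255.2835911 ]
 [  0.         380.80558044 195.41006131]
 [  0.           0.           1.        ]]
side [ 0.27163    -0.71868064  0.69774745] [ 0.88380235 -0.14487877  0.07927801 -0.43774256] [[471.12514907   0.         253.29472154]
 [  0.         471.12514907 192.25887341]
 [  0.           0.           1.        ]]
wrist [ 0.19559761 -0.46723255  0.37420763] [ 0.77589142 -0.61013974 -0.10006198  0.12533796] [[293.49695952   0.         251.56016484]
 [  0.         293.49695952 190.45547807]
 [  0.           0.           1.        ]]
```

View pics/scene0.png

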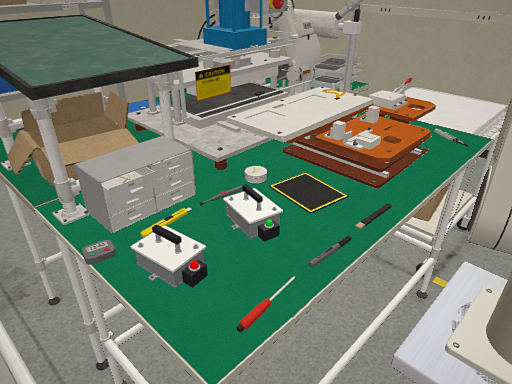

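View pics/side0.png

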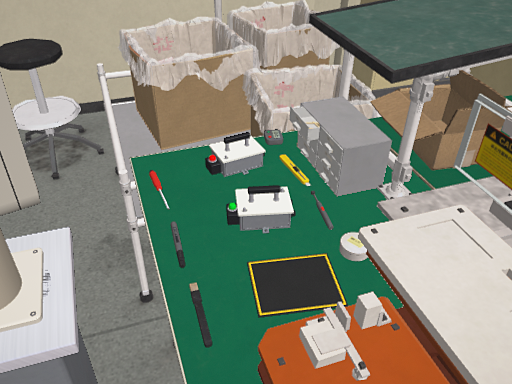

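View pics/wrist0.png

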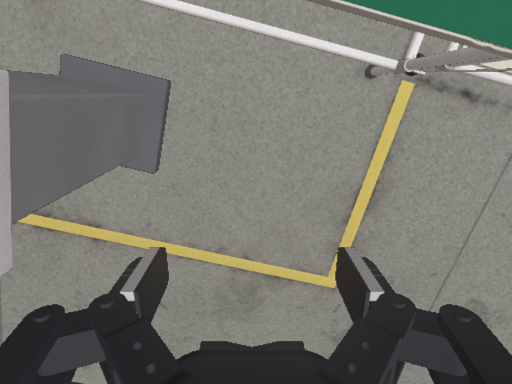

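The red-lamp box is the one further to the robot's left (scene ~(168,255), side ~(235,152)). The green box is at scene ~(253,210), and the mat at scene ~(309,193), side ~(297,283). I'll enlarge these areas.

Run:
```python
import cv2
s=cv2.imread("pics/scene0.png"); d=cv2.imread("pics/side0.png")
def crop(im,x,y,w,h,f,n): cv2.imwrite(n,cv2.resize(im[y:y+h,x:x+w],None,fx=f,fy=f,interpolation=cv2.INTER_CUBIC))
crop(s,120,215,100,75,8,"pics/s_red.png")
crop(d,200,125,100,60,8,"pics/d_red.png")
crop(s,260,165,100,60,8,"pics/s_mat.png")
crop(d,240,245,114,75,7,"pics/d_mat.png")
```

```text
(no output)
```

View pics/s_red.png

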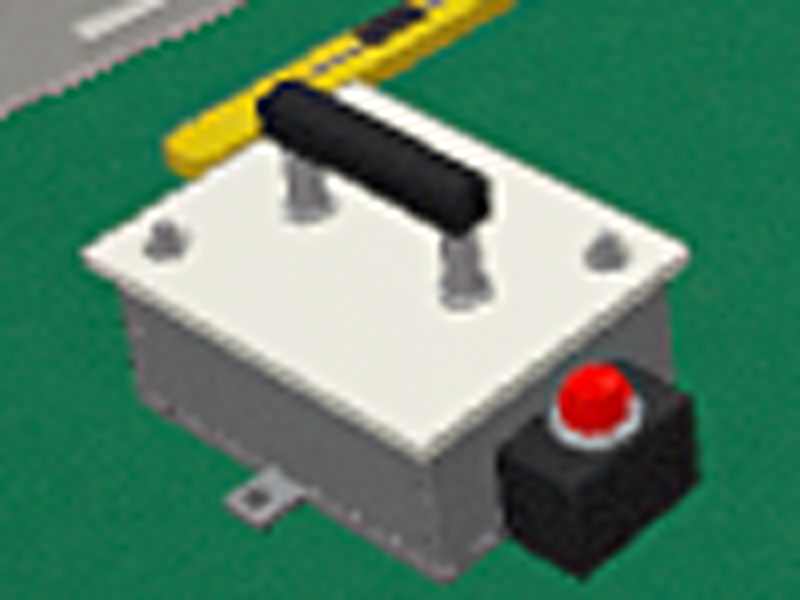

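View pics/d_red.png

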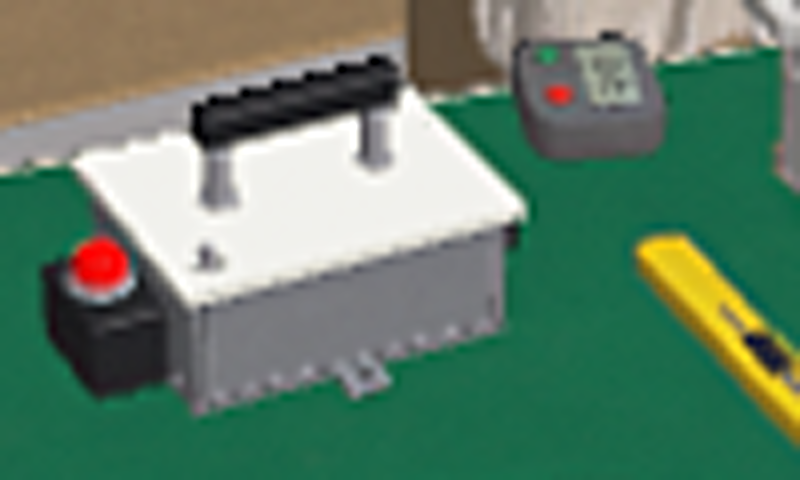

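View pics/s_mat.png

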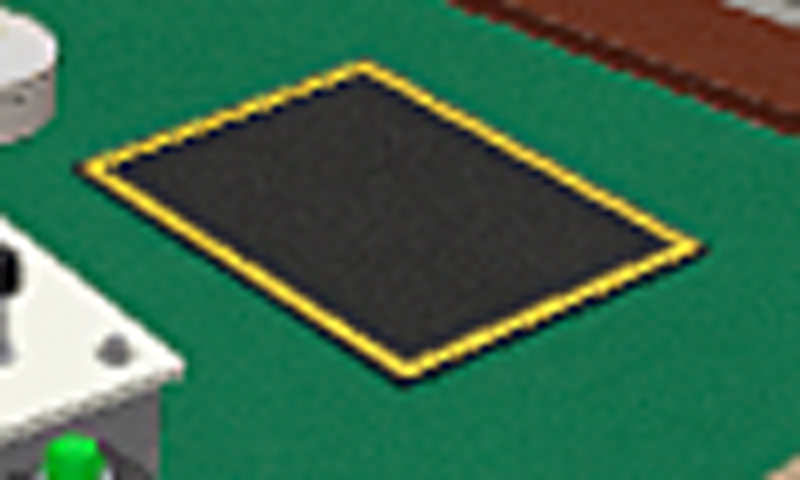

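View pics/d_mat.png

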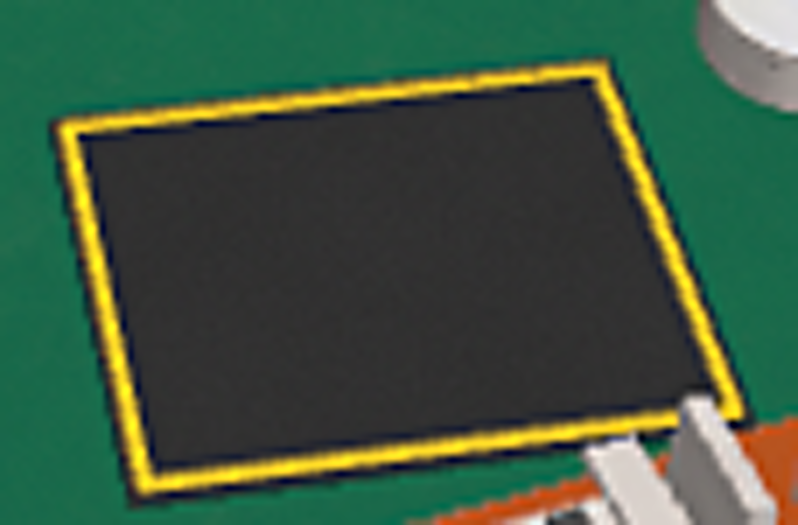

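```bash
cat > h.py <<'E'
import numpy as np,pickle
from scipy.spatial.transform import Rotation as R
from scipy.optimize import least_squares
def load(n): return pickle.load(open(n+".pkl","rb"))
def proj(c,P):
    p=R.from_quat(c["rotation"]).inv().apply(np.atleast_2d(P)-c["xyz"])
    K=c["intrinsics"]; return np.c_[K[0,0]*p[:,0]/p[:,2]+K[0,2],K[1,1]*p[:,1]/p[:,2]+K[1,2]]
def unc(uv,x0,y0,f): uv=np.array(uv,float); return np.c_[x0+(uv[:,0]+.5)/f-.5,y0+(uv[:,1]+.5)/f-.5]
def fit(obs,g=(0.4,0,0),dz=False):
    # obs: list of (cam,model pts,uv)
    def res(v):
        M=R.from_euler('z',v[2]).as_matrix(); t=np.array([v[0],v[1],v[3] if dz else 0])
        return np.concatenate([(proj(c,m@M.T+t)-uv).ravel() for c,m,uv in obs])
    s=least_squares(res,list(g)+([0] if dz else [])); return s.x,s.fun
def rect(a,b,z): return np.array([[-a,b,z],[a,b,z],[-a,-b,z],[a,-b,z]])
E
python3 - <<'E'
from h import *
np.set_printoptions(precision=4,suppress=True)
s=load("scene0"); d=load("side0")
m=rect(.06,.045,.05)
S=(s,m,unc([(425,449),(85,252),(688,250),(337,83)],120,215,8))
D=(d,m,unc([(75,160),(412,90),(195,305),(527,212)],200,125,8))
b=np.array([[-.036,0,.079],[.036,0,.079]])
S2=(s,b,unc([(472,205),(275,105)],120,215,8)); D2=(d,b,unc([(200,122),(393,78)],200,125,8))
for n,o in [("S",[S]),("D",[D]),("SD",[S,D]),("bar",[S2,D2]),("all",[S,D,S2,D2])]:
    x,f=fit(o); print("red",n,x,abs(f).max())
x,f=fit([S,D,S2,D2],dz=True);print(x)
m=rect(.085,.07,.003)
S=(s,m,unc([(403,381),(75,168),(710,248),(365,58)],260,165,8))
D=(d,m,unc([(52,120),(608,58),(132,501),(748,418)],240,245,7))
for n,o in [("S",[S]),("D",[D]),("SD",[S,D])]:
    x,f=fit(o); print("mat",n,x,abs(f).max())
x,f=fit([S,D],dz=True);print(x)
E
```

```text
red S [0.578  0.2829 0.1644] 1.2125458305335144
red D [0.5805 0.2776 0.1317] 0.6702094657234738
red SD [0.5801 0.2814 0.1542] 1.636721193872063
red bar [0.5797 0.282  0.1363] 1.0673430379246724
red all [0.5799 0.2816 0.1525] 1.653097305537358
[ 0.5806  0.2815  0.1528 -0.0014]
mat S [ 0.5598 -0.1561 -0.1715] 0.6210652953605518
mat D [ 0.561  -0.1546 -0.1678] 1.3716717217948258
mat SD [ 0.5604 -0.1552 -0.1686] 1.242543450392418
[ 0.5603 -0.1553 -0.1687  0.0003]
```

Two cameras agree: red cover about (0.580, 0.2815) with yaw 8.7°, and mat about (0.5605, -0.155) with yaw -9.7°. Next I'll check the green cover and the shelf, cabinet and fixture for clearance.

Run:
```python
from h import *
import cv2
np.set_printoptions(precision=3,suppress=True)
s=load("scene0"); d=load("side0")
def tri(a,b):
    f=least_squares(lambda P:np.concatenate([proj(s,P)[0]-a,proj(d,P)[0]-b]),[.6,0,.1]); return f.x,abs(f.fun).max()
print("green bar",tri((248,194),(265,189)))
print("shelf cornerL(scene right)-side left-bottom?",tri((198,62),(388,72)),tri((35,93),(388,72)),tri((35,93),(312,15)),tri((198,62),(312,15)))
print("cabinet",tri((80,160),(300,108)),tri((150,136),(345,150)),tri((195,150),(388,135)))
def onz(c,uv,z):
    K=c["intrinsics"];r=R.from_quat(c["rotation"]).apply([(uv[0]-K[0,2])/K[0,0],(uv[1]-K[1,2])/K[1,1],1]);return c["xyz"]+r*(z-c["xyz"][2])/r[2]
print("cab base near", onz(s,(105,230),0)," scene left top at z.15", onz(s,(80,160),.12),"white post",onz(s,(70,220),0))
for u in [(286,150),(382,182),(425,150)]: print("orange",u,onz(s,u,0.02),onz(s,u,0.06))
```

```text
green bar (array([0.575, 0.058, 0.076]), np.float64(0.10503184982158587))
shelf cornerL(scene right)-side left-bottom? (array([0.798, 0.007, 0.336]), np.float64(2.4049612771042064)) (array([1.024, 0.309, 0.237]), np.float64(16.810739647950356)) (array([0.807, 0.375, 0.333]), np.float64(3.286557671573007)) (array([0.673, 0.114, 0.394]), np.float64(16.810924070395117))
cabinet (array([0.79 , 0.325, 0.155]), np.float64(15.36113993691525)) (array([0.822, 0.127, 0.129]), np.float64(14.671310574447801)) (array([0.839, 0.034, 0.143]), np.float64(16.149559580812138))
cab base near [0.788 0.318 0.   ]  scene left top at z.15 [0.931 0.284 0.12 ] white post [0.886 0.357 0.   ]
orange (286, 150) [ 0.75  -0.289  0.02 ] [ 0.694 -0.22   0.06 ]
orange (382, 182) [ 0.424 -0.312  0.02 ] [ 0.393 -0.241  0.06 ]
orange (425, 150) [ 0.429 -0.606  0.02 ] [ 0.398 -0.512  0.06 ]
```

Run:
```python
import cv2
d=cv2.imread("pics/side0.png");s=cv2.imread("pics/scene0.png")
cv2.imwrite("pics/d_fix.png",cv2.resize(d[90:384,240:512],None,fx=2,fy=2,interpolation=cv2.INTER_CUBIC))
cv2.imwrite("pics/s_fix.png",cv2.resize(s[0:250,0:512],None,fx=1.5,fy=1.5,interpolation=cv2.INTER_CUBIC))
```

```text
(no output)
```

View pics/d_fix.png

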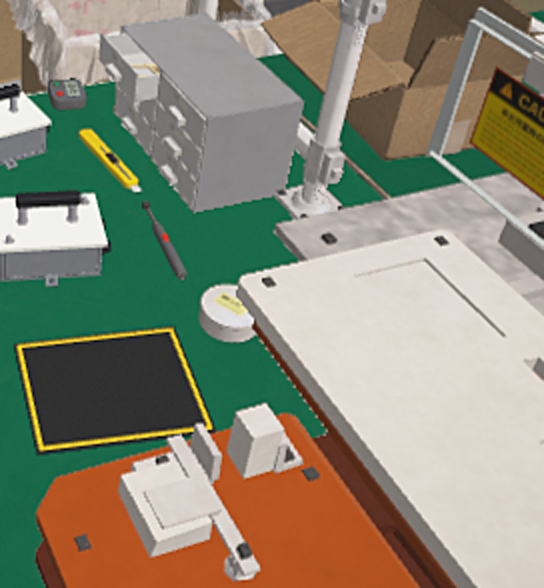

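View pics/s_fix.png

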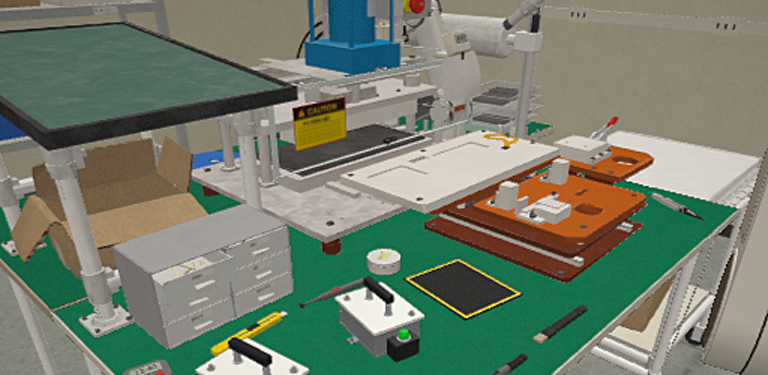

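```bash
cat >> h.py <<'E'
def go(xyz,yaw,via=None):
    from workcell import bot
    o=bot.get_obs(); Rt=R.from_quat(o["tool_rot"]); p=np.array(o["eef_pos"])
    Rg=R.from_euler('z',yaw)*R.from_euler('x',np.pi)
    t=Rt.inv().apply(np.array(xyz)-p); w=np.degrees((Rt.inv()*Rg).as_rotvec())
    print("clock",round(o["clock"],2),"pos",p.round(4),"tilt z",Rt.apply([0,0,1]).round(4),"yaw",np.degrees(np.arctan2(*Rt.apply([1,0,0])[[1,0]])).round(2),"F",np.round(o["ft_force"],1),"w",round(o["grip_width"],4))
    print("translation mm",(t*1e3).round(1),"|",round(np.linalg.norm(t)*1e3),"twist",w.round(2))
E
python3 -c "
from h import *
go((.575,.2815,.22),.1525)"
```

```text
clock 0.15 pos [ 0.1177 -0.4854  0.2306] tilt z [-4.0e-04  1.6e-03 -1.0e+00] yaw 13.63 F [ 1.4 -0.4 -0.2] w 0.0852
translation mm [ 625.1 -637.6   11.7] | 893 twist [-0.09  0.    4.89]
```

>>> send_rows(deltas=[{"grip":1,"translation":[0.042,-0.043,0],"twist":[0,0,0.4]},{"grip":1,"translation":[0.084,-0.086,0],"twist":[0,0,0.8]},{"grip":1,"translation":[0.126,-0.129,0],"twist":[0,0,1.2]},{"grip":1,"translation":[0.168,-0.172,0],"twist":[0,0,1.6]},{"grip":1,"translation":[0.21,-0.215,0],"twist":[0,0,2]}])

```text
clock: 0.78
eef_pos: [0.2716, -0.2253, 0.2309]
tool_rot: [0.995, 0.101, 0.0, -0.001]
ft_force: [1.7, 0.3, 0.0]
grip_width: 0.0853
```

```bash
python3 -c "
from h import *
go((.575,.2815,.22),.1525)"
```

```text
clock 0.78 pos [ 0.2716 -0.2253  0.2309] tilt z [ 1.0e-04  1.4e-03 -1.0e+00] yaw 11.56 F [1.7 0.3 0. ] w 0.0853
translation mm [ 398.8 -435.7   11.7] | 591 twist [-0.08 -0.02  2.83]
```

>>> send_rows(deltas=[{"grip":1,"translation":[0.04,-0.0435,0.001],"twist":[0,0,0.3]},{"grip":1,"translation":[0.08,-0.087,0.002],"twist":[0,0,0.6]},{"grip":1,"translation":[0.12,-0.131,0.003],"twist":[0,0,0.9]},{"grip":1,"translation":[0.16,-0.174,0.004],"twist":[0,0,1.2]},{"grip":1,"translation":[0.2,-0.218,0.005],"twist":[0,0,1.5]}])

```text
clock: 1.4
eef_pos: [0.4245, 0.0302, 0.2262]
tool_rot: [0.996, 0.088, 0.0, -0.001]
ft_force: [0.6, -1.3, 0.3]
grip_width: 0.0853
```

```bash
python3 -c "
from h import *
go((.575,.2815,.22),.1525)"
```

```text
clock 1.4 pos [0.4245 0.0302 0.2262] tilt z [ 5.0e-04  1.1e-03 -1.0e+00] yaw 10.08 F [ 0.6 -1.3  0.3] w 0.0853
translation mm [ 192.2 -221.     6.6] | 293 twist [-0.05 -0.04  1.35]
```

>>> send_rows(deltas=[{"grip":1,"translation":[0.04,-0.046,0.001],"twist":[0,0,0.3]},{"grip":1,"translation":[0.08,-0.092,0.002],"twist":[0,0,0.6]},{"grip":1,"translation":[0.12,-0.138,0.003],"twist":[0,0,0.9]},{"grip":1,"translation":[0.156,-0.18,0.005],"twist":[0,0,1.2]},{"grip":1,"translation":[0.192,-0.221,0.007],"twist":[0,0,1.4]}])

```text
clock: 2.02
eef_pos: [0.5717, 0.1523, 0.2205]
tool_rot: [0.993, 0.119, -0.004, -0.021]
ft_force: [1.3, -0.2, 0.5]
grip_width: 0.0852
```

Run:
```python
from h import *
from workcell import camera
import cv2
go((.58,.2815,.22),.1525)
for n in ["wrist","side","scene"]:
    c=camera(n); cv2.imwrite(f"pics/{n}1.png",c["color"]); pickle.dump(c,open(f"{n}1.pkl","wb"))
c=load("wrist1");cv2.imwrite("pics/wrist1b.png",cv2.resize(c["color"],None,fx=1.56,fy=1.56,interpolation=cv2.INTER_CUBIC))
M=R.from_euler('z',.1525).as_matrix()
print(proj(c,np.r_[rect(.06,.045,.05),[[-.036,0,.086],[.036,0,.086]]]@M.T+[.58,.2815,0])*1.56)
```

```text
clock 2.02 pos [0.5717 0.1523 0.2205] tilt z [-0.0124  0.0412 -0.9991] yaw 13.71 F [ 1.3 -0.2  0.5] w 0.0852
translation mm [  38.6 -123.4    5.7] | 129 twist [-2.45  0.24  4.97]
[[165.61074177 283.57316141]
 [152.17388138 107.47243518]
 [287.39402111 295.32057923]
 [289.75817832 120.03122224]
 [203.53193377 270.91014945]
 [197.9096131  153.61401251]]
```

View pics/wrist1b.png

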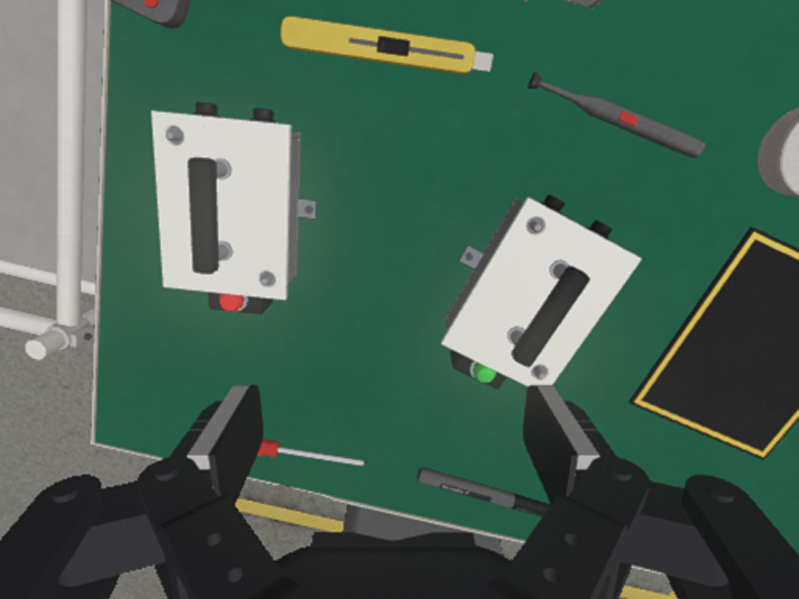

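The wrist view shows the red cover at enlarged pixels (152,111), (291,125), (289,299), (163,287), within about 3 native pixels of the prediction. The arm lagged on the last rows, so I'll finish the approach.

Run:
```python
from h import *
c=load("wrist1")
u=np.array([(163,288),(152,111),(289,299.),(291,125)])
x,f=fit([(c,rect(.06,.045,.05),unc(u,0,0,1.56))],(.58,.28,.15));print(x,f.round(1))
b=np.array([[-.036,0,.086],[.036,0,.086]])
x,f=fit([(c,b,unc([(205,271),(203,159)],0,0,1.56))],(.58,.28,.15));print(x,f.round(1))
go((.578,.2815,.17),.15)
from workcell import bot; print(np.round(bot.get_obs()["joint_pos"],3),np.round(bot.get_obs()["joint_vel"],2))
```

```text
[0.5774145  0.28136676 0.14735899] [ 1.5 -0.8  0.5  0.4 -1.4  0.1 -0.6 -0. ]
[0.57882642 0.2795705  0.11841737] [-0.2  1.5  0.2 -1.3]
clock 2.17 pos [0.5712 0.1518 0.2199] tilt z [-0.0132  0.0408 -0.9991] yaw 13.68 F [-0.8 -0.5  0.1] w 0.0855
translation mm [  37.4 -122.1   55.1] | 139 twist [-2.44  0.29  5.08]
[0.238 0.431 0.245 1.389 0.043 3.141] [-0.01 -0.04 -0.04  0.01 -0.   -0.  ]
```

Joint 6 is at its 3.14 limit, so I'll use the equivalent half-turn grasp, turning the tool back by about 175°.

>>> send_rows(deltas=[{"grip":1,"translation":[0.005,-0.012,0],"twist":[0,0,-10]},{"grip":1,"translation":[0.01,-0.036,0],"twist":[0,0,-20]},{"grip":1,"translation":[0.02,-0.06,0],"twist":[0,0,-30]},{"grip":1,"translation":[0.03,-0.09,0],"twist":[0,0,-40]},{"grip":1,"translation":[0.037,-0.122,0],"twist":[0,0,-50]}])

```text
clock: 2.8
eef_pos: [0.5776, 0.2789, 0.2253]
tool_rot: [0.848, 0.529, 0.005, -0.021]
ft_force: [0.0, 0.2, -0.1]
grip_width: 0.0854
```

```bash
python3 -c "
from h import *
go((.578,.2815,.21),.15-np.pi)"
```

```text
clock 2.8 pos [0.5776 0.2789 0.2253] tilt z [-0.0139  0.0402 -0.9991] yaw 63.92 F [ 0.   0.2 -0.1] w 0.0854
translation mm [ 2.1 -0.3 15.4] | 15 twist [   0.89   -2.86 -124.62]
```

>>> send_rows(deltas=[{"grip":1,"translation":[0,0,0],"twist":[0.07,-0.23,-10.2]},{"grip":1,"translation":[0,0,0],"twist":[0.14,-0.46,-20.4]},{"grip":1,"translation":[0,0,0],"twist":[0.21,-0.69,-30.6]},{"grip":1,"translation":[0.001,0,0],"twist":[0.28,-0.92,-40.8]},{"grip":1,"translation":[0.001,0,0],"twist":[0.35,-1.15,-51]}])

```text
clock: 3.42
eef_pos: [0.577, 0.279, 0.2255]
tool_rot: [0.535, 0.845, 0.003, -0.014]
ft_force: [-0.3, -0.2, 0.7]
grip_width: 0.0855
```

```bash
python3 -c "
from h import *
go((.578,.2815,.21),.15-np.pi)"
```

```text
clock 3.42 pos [0.577  0.279  0.2255] tilt z [-0.0209  0.0202 -0.9996] yaw 115.26 F [-0.3 -0.2  0.7] w 0.0855
translation mm [ 1.4  2.1 15.5] | 16 twist [  0.49  -1.72 -73.32]
```

>>> send_rows(deltas=[{"grip":1,"translation":[0,0,0],"twist":[0.07,-0.24,-10.2]},{"grip":1,"translation":[0,0,0],"twist":[0.14,-0.48,-20.4]},{"grip":1,"translation":[0,0,0],"twist":[0.21,-0.72,-30.6]},{"grip":1,"translation":[0.001,0.001,0],"twist":[0.28,-0.96,-40.8]},{"grip":1,"translation":[0.001,0.002,0],"twist":[0.35,-1.2,-51]}])

```text
clock: 4.05
eef_pos: [0.5773, 0.28, 0.2258]
tool_rot: [0.117, 0.993, 0.001, -0.005]
ft_force: [0.2, -0.5, -0.5]
grip_width: 0.0855
```

```bash
python3 -c "
from h import *
go((.578,.2815,.19),.15-np.pi)"
```

```text
clock 4.05 pos [0.5773 0.28   0.2258] tilt z [-0.0097  0.0022 -1.    ] yaw 166.6 F [ 0.2 -0.5 -0.5] w 0.0855
translation mm [-0.6  1.6 35.8] | 36 twist [  0.1   -0.56 -22.  ]
```

>>> send_rows(deltas=[{"grip":1,"translation":[0,0.001,0.015],"twist":[0.04,-0.2,-8]},{"grip":1,"translation":[0,0.001,0.025],"twist":[0.07,-0.4,-16]},{"grip":1,"translation":[-0.0005,0.0015,0.036],"twist":[0.1,-0.56,-22]},{"grip":1,"translation":[-0.0005,0.0015,0.036],"twist":[0.1,-0.56,-22]}])

```text
clock: 4.55
eef_pos: [0.5763, 0.2804, 0.189]
tool_rot: [-0.074, 0.997, -0.001, -0.001]
ft_force: [1.0, -1.2, -0.1]
grip_width: 0.0855
```

Run:
```python
from h import *
from workcell import camera
import cv2
go((.578,.2815,.19),.15-np.pi)
c=camera("wrist"); pickle.dump(c,open("wrist2.pkl","wb"))
cv2.imwrite("pics/wrist2b.png",cv2.resize(c["color"],None,fx=1.56,fy=1.56,interpolation=cv2.INTER_CUBIC))
```

```text
clock 4.55 pos [0.5763 0.2804 0.189 ] tilt z [-0.0028 -0.0013 -1.    ] yaw -171.5 F [ 1.  -1.2 -0.1] w 0.0855
translation mm [-1.8  0.9 -1. ] | 2 twist [-0.05 -0.17 -0.09]
```

View pics/wrist2b.png

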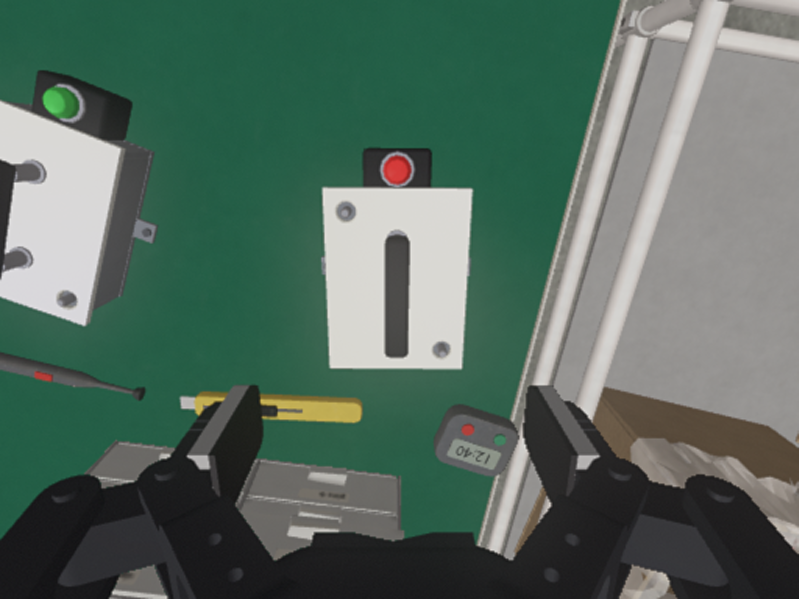

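The cover is centred between the fingers, with corners at enlarged pixels (322,188), (472,189), (462,368), (330,369) and the bar from (397,236) to (397,357).

Run:
```python
from h import *
c=load("wrist2")
u=[(472,189),(462.5,368.5),(322,188),(330,369)]
o1=(c,rect(.06,.045,.05),unc(u,0,0,1.56))
x,f=fit([o1],(.58,.28,.15));print(x,f.round(1))
b=np.array([[-.036,0,.086],[.036,0,.086]])
o2=(c,b,unc([(397,236.5),(397,357)],0,0,1.56))
x,f=fit([o2],(.58,.28,.15));print(x,f.round(1))
x,f=fit([o1,o2],(.58,.28,.15));print(x,f.round(1))
go((.5785,.2805,.061),.15-np.pi)
```

```text
[0.57822942 0.28258781 0.14656804] [-0.3  0.  -0.4 -0.2  0.3  0.5  0.4 -0.6]
[0.57648761 0.28227924 0.15119213] [ 0.   0.1 -0.  -0.1]
[0.57757006 0.28246772 0.14716142] [-0.3 -0.7 -0.4 -0.7  0.2 -0.2  0.4 -1.2  0.2  1.3 -0.1  1. ]
clock 4.6 pos [0.5769 0.2807 0.1897] tilt z [-1.4e-03 -6.0e-04 -1.0e+00] yaw -171.53 F [ 0.3  0.2 -0.2] w 0.0855
translation mm [ -1.8  -0.3 128.7] | 129 twist [-0.02 -0.09 -0.12]
```

>>> send_rows(deltas=[{"grip":1,"translation":[-0.001,0.001,0.04],"twist":[0,-0.1,0]},{"grip":1,"translation":[-0.0013,0.0011,0.08],"twist":[0,-0.1,0]},{"grip":1,"translation":[-0.0013,0.0011,0.11],"twist":[0,-0.1,0]},{"grip":1,"translation":[-0.0013,0.0011,0.1285],"twist":[0,-0.1,0]},{"grip":1,"translation":[-0.0013,0.0011,0.1285],"twist":[0,-0.1,0]}])

```text
clock: 5.22
eef_pos: [0.5766, 0.2811, 0.0601]
tool_rot: [-0.073, 0.997, -0.001, -0.001]
ft_force: [0.5, -0.9, 0.1]
grip_width: 0.0853
```

Run:
```python
from h import *
from workcell import camera
import cv2
go((.578,.282,.061),.147-np.pi)
c=camera("side");s=camera("scene")["color"]
f=lambda im:cv2.resize(im,None,fx=4,fy=4,interpolation=cv2.INTER_CUBIC)
cv2.imwrite("pics/grasp.png",np.hstack([f(c["color"][90:190,200:300]),f(s[190:290,120:220])]))
```

```text
clock 5.22 pos [0.5766 0.2811 0.0601] tilt z [-0.0028 -0.0019 -1.    ] yaw -171.61 F [ 0.5 -0.9  0.1] w 0.0853
translation mm [-1.5  0.7 -0.9] | 2 twist [-0.09 -0.17 -0.03]
```

View pics/grasp.png

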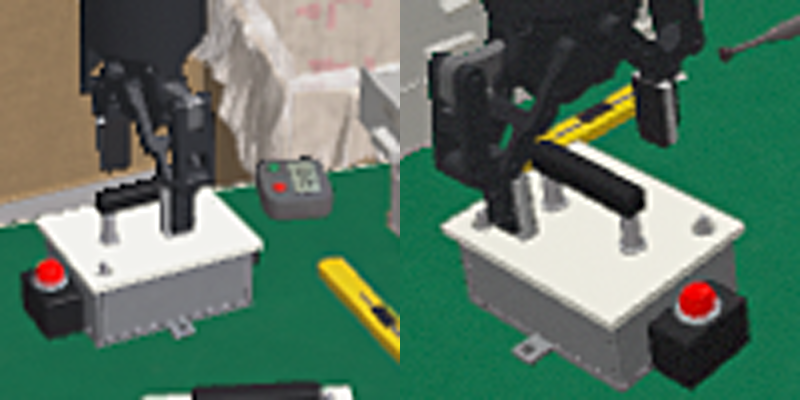

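Run:
```python
from h import *
d=load("side0");s=load("scene0")
a=.147
for k in (-.05,-.042,.042,.05):
  for z in (.06,.073):
    P=np.array([.5766-np.sin(a)*k,.281+np.cos(a)*k,z])
    print(k,z,(proj(d,P)[0]-[200,90])*4,(proj(s,P)[0]-[120,190])*4+[400,0])
B=[[.578-.036*np.cos(a),.2822-.036*np.sin(a),.079],[.578+.036*np.cos(a),.2822+.036*np.sin(a),.079]]
print((proj(d,B)-[200,90])*4,(proj(s,B)-[120,190])*4+[400,0])
```

```text
-0.05 0.06 [177.29137591 255.42078896] [663.9298187  158.95601897]
-0.05 0.073 [177.32865857 237.77108432] [661.66212785 138.46006508]
-0.042 0.06 [171.61672069 249.27876152] [652.89170828 166.4282169 ]
-0.042 0.073 [171.6160491  231.67236782] [650.5123092  145.84968381]
0.042 0.06 [115.12614763 188.13554899] [526.73608853 251.82868165]
0.042 0.073 [114.76738676 170.98138643] [522.98310686 230.37053681]
0.05 0.06 [110.02414423 182.61333774] [513.64988899 260.68732406]
0.05 0.073 [109.63480802 165.5019041 ] [509.74421907 239.14470044]
[[ 92.71193941 204.05550047]
 [194.03917838 178.69057367]] [[636.65189953 203.24142729]
 [534.03932132 150.96711392]]
```

The fingers straddle the bar where projected, so I'll close.

>>> send_rows(deltas=[{"grip":1,"translation":[-0.0015,0.0008,-0.001],"twist":[-0.1,-0.2,0]},{"grip":0.1,"translation":[-0.0015,0.0008,-0.001],"twist":[-0.1,-0.2,0]},{"grip":0,"translation":[-0.0015,0.0008,-0.001],"twist":[-0.1,-0.2,0]},{"grip":0,"translation":[-0.0015,0.0008,-0.001],"twist":[-0.1,-0.2,0]},{"grip":0,"translation":[-0.0015,0.0008,-0.001],"twist":[-0.1,-0.2,0]}])

```text
clock: 5.95
eef_pos: [0.5797, 0.283, 0.0636]
tool_rot: [-0.073, 0.997, 0.001, 0.002]
ft_force: [-4.7, -2.6, 15.8]
grip_width: 0.0126
```

>>> send_rows(deltas=[{"grip":0,"translation":[0,0,0],"twist":[0,0,0]},{"grip":0,"translation":[0,0,0],"twist":[0,0,0]},{"grip":0,"translation":[0,0,0],"twist":[0,0,0]}])

```text
clock: 6.32
eef_pos: [0.5798, 0.283, 0.0636]
tool_rot: [-0.073, 0.997, 0.001, 0.002]
ft_force: [-0.5, 0.6, 0.2]
grip_width: 0.0128
```

Run:
```python
from h import *
from workcell import camera
import cv2
go((.578,.282,.061),.147-np.pi)
c=camera("side")["color"];s=camera("scene")["color"]
f=lambda im:cv2.resize(im,None,fx=4,fy=4,interpolation=cv2.INTER_CUBIC)
cv2.imwrite("pics/grasp2.png",np.hstack([f(c[90:190,200:300]),f(s[190:290,120:220])]))
```

```text
clock 6.33 pos [0.5798 0.283  0.0636] tilt z [ 0.0048  0.0024 -1.    ] yaw -171.58 F [-0.5  0.6  0.2] w 0.0128
translation mm [ 1.9 -0.8  2.6] | 3 twist [ 0.1   0.29 -0.  ]
```

View pics/grasp2.png

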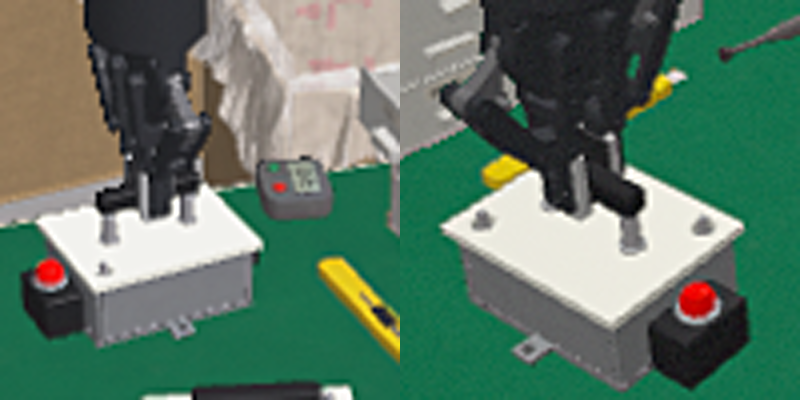

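The bar is held between the posts, near its middle, with the cover still seated. Now a straight lift.

>>> send_rows(deltas=[{"grip":0,"translation":[0,0,-0.008],"twist":[0,0,0]},{"grip":0,"translation":[0,0,-0.02],"twist":[0,0,0]},{"grip":0,"translation":[0,0,-0.04],"twist":[0,0,0]},{"grip":0,"translation":[0,0,-0.065],"twist":[0,0,0]},{"grip":0,"translation":[0,0,-0.09],"twist":[0,0,0]}])

```text
clock: 7.05
eef_pos: [0.5793, 0.2828, 0.1551]
tool_rot: [-0.073, 0.997, 0.001, 0.003]
ft_force: [0.7, -0.6, -2.1]
grip_width: 0.0128
```

Run:
```python
from h import *
from workcell import camera
import cv2
go((.562,-.155,.18),-.169-np.pi)
c=camera("side")["color"];s=camera("scene")["color"];w=camera("wrist");pickle.dump(w,open("wrist3.pkl","wb"))
cv2.imwrite("pics/lift.png",cv2.resize(np.hstack([c[50:250,150:400],s[110:310,100:350]]),None,fx=1.6,fy=1.6))
cv2.imwrite("pics/liftw.png",cv2.resize(w["color"],None,fx=1.56,fy=1.56,interpolation=cv2.INTER_CUBIC))
```

```text
clock 7.05 pos [0.5793 0.2828 0.1551] tilt z [ 0.0051  0.0026 -1.    ] yaw -171.58 F [ 0.7 -0.6 -2.1] w 0.0128
translation mm [  81.1 -430.5  -26.1] | 439 twist [ 0.15  0.29 18.1 ]
```

View pics/lift.png

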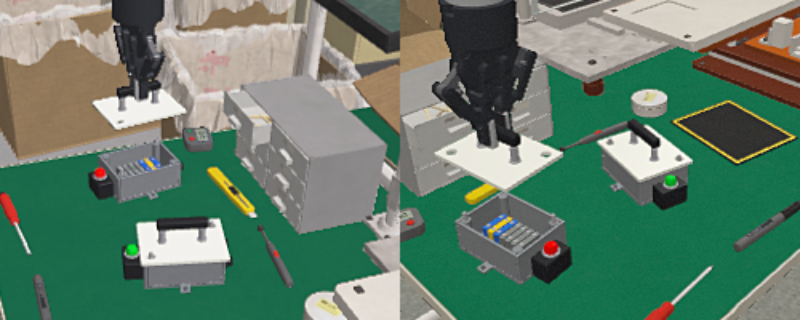

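View pics/liftw.png

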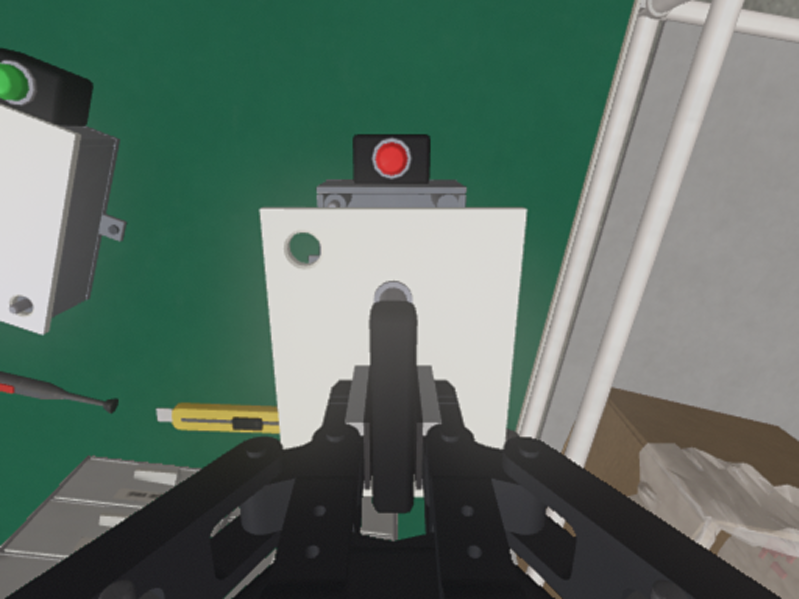

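Cover is off the pins, level and held; the green cover is untouched. I'll measure the in-hand offset from the wrist view (front plate corners at (260,209) and (526,208)).

Run:
```python
from h import *
c=load("wrist3")
zt=.1551-.0136
m=np.array([[-.06,-.045,zt],[-.06,.045,zt]])
x,f=fit([(c,m,unc([(260,209),(526,208.5)],0,0,1.56))],(.58,.28,.15));print("plate",x,f.round(1))
d=np.array(x[:2])-[.5793,.2828];a=x[2];print("along plate x,y",d@[np.cos(a),np.sin(a)],d@[-np.sin(a),np.cos(a)])
```

```text
plate [0.57997136 0.28339831 0.14808043] [ 1.6 -0.2 -1.6 -0.1]
along plate x,y 0.0007522885451756829 0.0004927099090886825
```

>>> send_rows(deltas=[{"grip":0,"translation":[0.006,-0.03,-0.006],"twist":[0,0.1,1.5]},{"grip":0,"translation":[0.014,-0.075,-0.012],"twist":[0,0.1,3.3]},{"grip":0,"translation":[0.023,-0.12,-0.018],"twist":[0,0.2,5.2]},{"grip":0,"translation":[0.031,-0.165,-0.022],"twist":[0,0.2,7]},{"grip":0,"translation":[0.04,-0.21,-0.025],"twist":[0.1,0.3,9]}])

```text
clock: 7.82
eef_pos: [0.5706, 0.0682, 0.1786]
tool_rot: [0.006, 1.0, 0.001, 0.001]
ft_force: [0.8, 0.3, -1.3]
grip_width: 0.013
```

```bash
python3 -c "
from h import *
go((.5605,-.155,.16),-.169-np.pi)"
```

```text
clock 7.83 pos [0.5706 0.0682 0.1786] tilt z [ 0.0019  0.002  -1.    ] yaw 179.36 F [ 0.8  0.3 -1.3] w 0.013
translation mm [   7.6 -223.3   18.2] | 224 twist [0.13 0.1  9.04]
```

>>> send_rows(deltas=[{"grip":0,"translation":[0.002,-0.045,0],"twist":[0,0,1.8]},{"grip":0,"translation":[0.004,-0.095,0],"twist":[0,0,3.8]},{"grip":0,"translation":[0.005,-0.145,0.004],"twist":[0,0,5.8]},{"grip":0,"translation":[0.007,-0.19,0.01],"twist":[0.1,0.1,7.6]},{"grip":0,"translation":[0.0076,-0.223,0.018],"twist":[0.1,0.1,9]}])

```text
clock: 8.45
eef_pos: [0.5595, -0.1566, 0.1587]
tool_rot: [0.085, 0.996, 0.0, -0.001]
ft_force: [-0.3, -0.8, -1.9]
grip_width: 0.0124
```

>>> send_rows(deltas=[{"grip":0,"translation":[0,0,0],"twist":[0,0,0]}])

```text
clock: 8.57
eef_pos: [0.5579, -0.1586, 0.1565]
tool_rot: [0.087, 0.996, 0.0, -0.003]
ft_force: [-1.3, 0.5, -1.3]
grip_width: 0.0125
```

Run:
```python
from h import *
from workcell import camera
import cv2
go((.5605,-.155,.10),-.169-np.pi)
for n in ["wrist","side","scene"]:
    c=camera(n); pickle.dump(c,open(f"{n}4.pkl","wb"))
f=lambda im,k:cv2.resize(im,None,fx=k,fy=k,interpolation=cv2.INTER_CUBIC)
cv2.imwrite("pics/mw.png",f(load("wrist4")["color"],1.56))
cv2.imwrite("pics/ms.png",f(np.hstack([load("side4")["color"][150:350,190:390],load("scene4")["color"][70:270,210:410]]),2))
```

```text
clock 8.57 pos [ 0.5579 -0.1586  0.1565] tilt z [-0.0054  0.0015 -1.    ] yaw 170.0 F [-1.3  0.5 -1.3] w 0.0125
translation mm [-2.3  4.  56.5] | 57 twist [ 0.03 -0.32 -0.32]
```

View pics/mw.png

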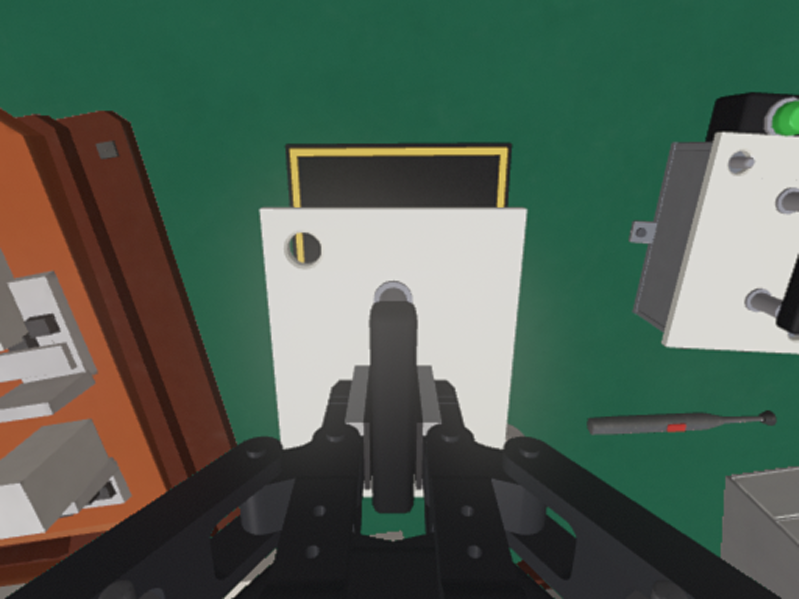

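View pics/ms.png

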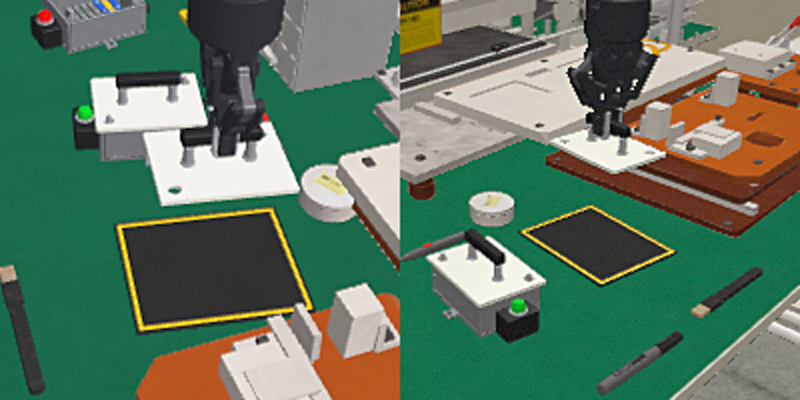

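Mat's near corners appear at (287,145) and (511,144), parallel to the plate's edge. I'll refit the mat from this view.

Run:
```python
from h import *
c=load("wrist4");s=load("scene0");d=load("side0")
m=np.array([[-.085,-.07,.003],[-.085,.07,.003]])
w=(c,m,unc([(287,145),(511,144)],0,0,1.56))
x,f=fit([w],(.56,-.155,-.17));print("mat wrist",x,f.round(1))
M=rect(.085,.07,.003)
S=(s,M,unc([(403,381),(75,168),(710,248),(365,58)],260,165,8))
D=(d,M,unc([(52,120),(608,58),(132,501),(748,418)],240,245,7))
x,f=fit([S,D,w],(.56,-.155,-.17));print("mat all",x,f.round(1))
zt=.1565-.0136
m=np.array([[-.06,-.045,zt],[-.06,.045,zt]])
x,f=fit([(c,m,unc([(260,209),(526,208.5)],0,0,1.56))],(.56,-.155,-.17));print("plate",x,f.round(1), x-[.5579,-.1586,0])
```

```text
mat wrist [ 0.56006902 -0.15551289 -0.1705615 ] [-1.   0.1  1.   0.1]
mat all [ 0.56020414 -0.15533965 -0.16904912] [-0.   0.4 -0.9 -0.3 -0.1 -0.  -0.2 -0.1 -1.  -0.3 -0.2 -0.1 -0.9  0.4
  1.2  1.  -0.9  0.3  1.   0.1]
plate [ 0.55601295 -0.15898406 -0.17297761] [ 0.6 -0.1 -0.6 -0.1] [-0.00188705 -0.00038406 -0.17297761]
```

```bash
python3 -c "
from h import *
go((.5606,-.1553,.05),-.17-np.pi)"
```

```text
clock 8.72 pos [ 0.5589 -0.1558  0.1578] tilt z [-0.0036  0.0018 -1.    ] yaw 170.25 F [-1.   0.2 -1.4] w 0.0131
translation mm [ -2.    0.7 107.8] | 108 twist [ 0.07 -0.22 -0.01]
```

>>> send_rows(deltas=[{"grip":0,"translation":[-0.001,0.0005,0.025],"twist":[0,-0.1,0]},{"grip":0,"translation":[-0.002,0.0007,0.055],"twist":[0,-0.2,0]},{"grip":0,"translation":[-0.002,0.0007,0.085],"twist":[0,-0.2,0]},{"grip":0,"translation":[-0.002,0.0007,0.107],"twist":[0,-0.2,0]},{"grip":0,"translation":[-0.002,0.0007,0.107],"twist":[0,-0.2,0]}])

```text
clock: 9.35
eef_pos: [0.559, -0.1534, 0.049]
tool_rot: [0.084, 0.996, 0.001, -0.002]
ft_force: [-0.1, -0.5, -1.7]
grip_width: 0.013
```

Run:
```python
from h import *
from workcell import camera
import cv2
for n in ["wrist","side","scene"]:
    c=camera(n); pickle.dump(c,open(f"{n}5.pkl","wb"))
go((.5606,-.1553,.023),-.17-np.pi)
f=lambda im,k:cv2.resize(im,None,fx=k,fy=k,interpolation=cv2.INTER_CUBIC)
cv2.imwrite("pics/mw5.png",f(load("wrist5")["color"],1.56))
cv2.imwrite("pics/ms5.png",f(np.hstack([load("side5")["color"][180:330,220:370],load("scene5")["color"][110:260,230:380]]),2.66))
```

```text
clock 9.5 pos [ 0.5618 -0.1548  0.0522] tilt z [ 2.1e-03  7.0e-04 -1.0e+00] yaw 170.32 F [-0.1  0.3 -1.5] w 0.0125
translation mm [ 1.2 -0.7 29.2] | 29 twist [0.06 0.11 0.06]
```

View pics/mw5.png

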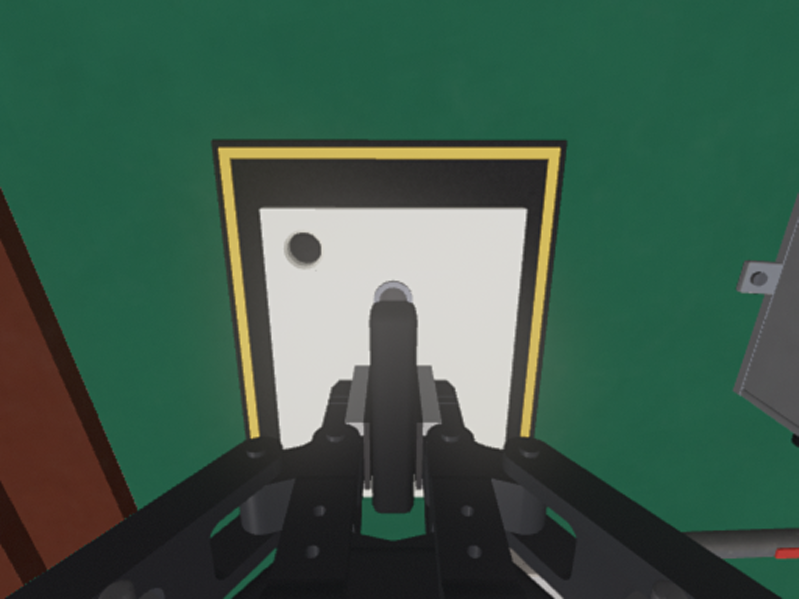

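View pics/ms5.png

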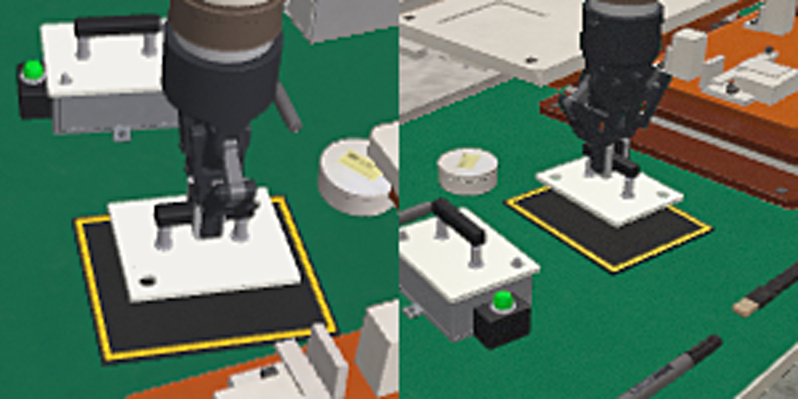

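Run:
```python
from h import *
c=load("wrist5")
m=np.array([[-.085,-.07,.003],[-.085,.07,.003]])
x,f=fit([(c,m,unc([(212,141),(566,141)],0,0,1.56))],(.56,-.155,-.17));print("mat wrist",x,f.round(1))
for zt in(.034,.037):
  m=np.array([[-.06,-.045,zt],[-.06,.045,zt]])
  y,f=fit([(c,m,unc([(260,209),(526.5,208.5)],0,0,1.56))],(.56,-.155,-.17));print("plate",y,f.round(1),(y-x))
```

```text
mat wrist [ 0.55969012 -0.15570363 -0.16802566] [-0.7  0.1  0.7  0.1]
plate [ 0.55732838 -0.15364639 -0.16646519] [ 1.5 -0.1 -1.5 -0.1] [-0.00236174  0.00205724  0.00156047]
plate [ 0.55702853 -0.15360506 -0.1664797 ] [-0.1  0.   0.1  0. ] [-0.00266159  0.00209857  0.00154597]
```

>>> send_rows(deltas=[{"grip":0,"translation":[0.0005,-0.0005,0.008],"twist":[0,0,0]},{"grip":0,"translation":[0.0005,-0.0005,0.015],"twist":[0,0,0]},{"grip":0,"translation":[0.0005,-0.0005,0.021],"twist":[0,0,0]},{"grip":0,"translation":[0.0005,-0.0005,0.025],"twist":[0,0,0]},{"grip":0,"translation":[0.0005,-0.0005,0.025],"twist":[0,0,0]}])

```text
clock: 10.12
eef_pos: [0.5608, -0.1552, 0.0266]
tool_rot: [0.084, 0.996, 0.001, 0.0]
ft_force: [0.5, 0.7, -2.2]
grip_width: 0.0125
```

```bash
python3 -c "
from h import *
go((.5606,-.1553,.023),-.17-np.pi)"
```

```text
clock 10.12 pos [ 0.5608 -0.1552  0.0266] tilt z [ 0.001  0.001 -1.   ] yaw 170.31 F [ 0.5  0.7 -2.2] w 0.0125
translation mm [ 0.2 -0.2  3.6] | 4 twist [0.07 0.05 0.05]
```

>>> send_rows(deltas=[{"grip":0,"translation":[-0.0017,-0.0012,0],"twist":[0,0,0]},{"grip":0,"translation":[-0.0017,-0.0012,0.001],"twist":[0,0,0]},{"grip":0,"translation":[-0.0017,-0.0012,0.002],"twist":[0,0,0]},{"grip":0,"translation":[-0.0017,-0.0012,0.003],"twist":[0,0,0]},{"grip":0,"translation":[-0.0017,-0.0012,0.003],"twist":[0,0,0]}])

```text
clock: 10.75
eef_pos: [0.5622, -0.1566, 0.0235]
tool_rot: [0.084, 0.996, 0.001, 0.0]
ft_force: [-0.3, -0.6, -1.4]
grip_width: 0.0126
```

>>> send_rows(deltas=[{"grip":0,"translation":[0,0,0.001],"twist":[0,0,0]},{"grip":0,"translation":[0,0,0.0015],"twist":[0,0,0]},{"grip":0,"translation":[0,0,0.002],"twist":[0,0,0]},{"grip":0,"translation":[0,0,0.002],"twist":[0,0,0]}])

```text
clock: 11.25
eef_pos: [0.5621, -0.1566, 0.0217]
tool_rot: [0.084, 0.996, 0.001, 0.0]
ft_force: [-1.8, 0.2, 0.1]
grip_width: 0.0126
```

>>> send_rows(deltas=[{"grip":0,"translation":[0,0,0.0005],"twist":[0,0,0]},{"grip":0,"translation":[0,0,0.001],"twist":[0,0,0]},{"grip":0,"translation":[0,0,0.001],"twist":[0,0,0]}])

```text
clock: 11.62
eef_pos: [0.5621, -0.1566, 0.0215]
tool_rot: [0.084, 0.996, 0.001, 0.0]
ft_force: [-4.0, 0.2, 5.4]
grip_width: 0.0127
```

Run:
```python
from h import *
from workcell import camera
import cv2
for n in ["wrist","side","scene"]:
    c=camera(n); pickle.dump(c,open(f"{n}6.pkl","wb"))
go((.5606,-.1553,.023),-.17-np.pi)
f=lambda im,k:cv2.resize(im,None,fx=k,fy=k,interpolation=cv2.INTER_CUBIC)
cv2.imwrite("pics/mw6.png",f(load("wrist6")["color"],1.56))
cv2.imwrite("pics/ms6.png",f(np.hstack([load("side6")["color"][220:330,230:360],load("scene6")["color"][130:240,240:370]]),3))
```

```text
clock 11.78 pos [ 0.5621 -0.1566  0.0216] tilt z [ 0.0011  0.001  -1.    ] yaw 170.31 F [-3.2  0.2  5.4] w 0.0126
translation mm [ 1.7  1.  -1.4] | 2 twist [0.06 0.05 0.05]
```

View pics/mw6.png

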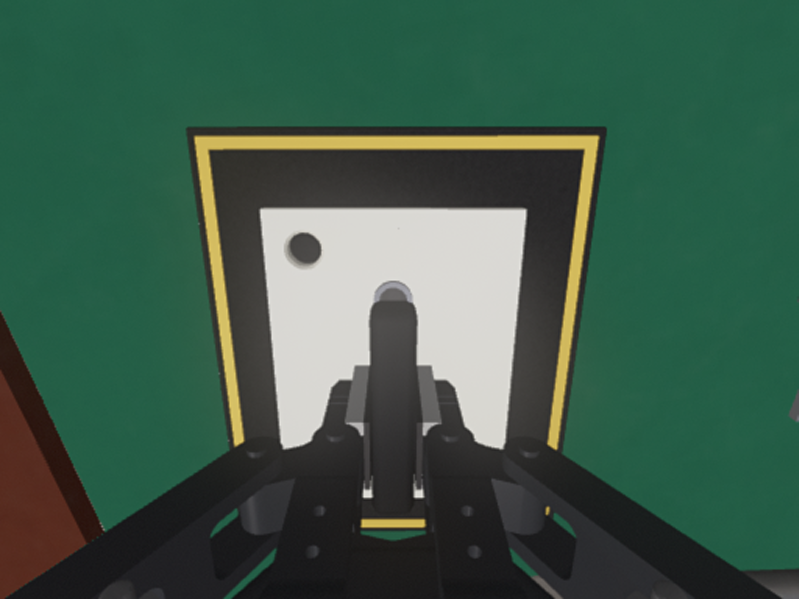

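View pics/ms6.png

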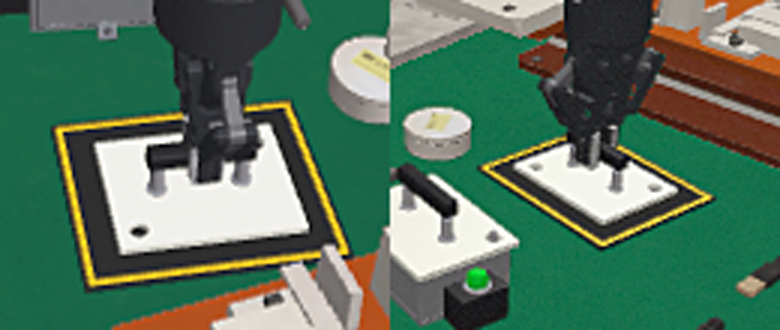

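Plate is resting on the mat (about 5 N) and looks centred and parallel. I'll release, then go straight up.

>>> send_rows(deltas=[{"grip":0.3,"translation":[0,0,-0.0005],"twist":[0,0,0]},{"grip":0.6,"translation":[0,0,-0.0005],"twist":[0,0,0]},{"grip":0.8,"translation":[0,0,-0.0005],"twist":[0,0,0]},{"grip":0.8,"translation":[0,0,-0.0005],"twist":[0,0,0]},{"grip":0.8,"translation":[0,0,-0.0005],"twist":[0,0,0]}])

```text
clock: 12.4
eef_pos: [0.5621, -0.1565, 0.022]
tool_rot: [0.084, 0.996, 0.001, 0.0]
ft_force: [-0.5, -0.4, -0.1]
grip_width: 0.0681
```

>>> send_rows(deltas=[{"grip":0.8,"translation":[0,0,-0.01],"twist":[0,0,0]},{"grip":0.8,"translation":[0,0,-0.03],"twist":[0,0,0]},{"grip":0.8,"translation":[0,0,-0.06],"twist":[0,0,0]},{"grip":0.8,"translation":[0,0,-0.1],"twist":[0,0,0]},{"grip":0.8,"translation":[0,0,-0.15],"twist":[0,0,0]}])

```text
clock: 13.02
eef_pos: [0.5612, -0.1565, 0.1731]
tool_rot: [0.084, 0.996, 0.001, -0.0]
ft_force: [0.8, 0.3, -0.6]
grip_width: 0.0683
```

>>> send_rows(deltas=[{"grip":0.8,"translation":[0.02,0,-0.02],"twist":[0,0,0]},{"grip":0.8,"translation":[0.03,0,-0.03],"twist":[0,0,0]},{"grip":0.8,"translation":[0.03,0,-0.03],"twist":[0,0,0]}])

```text
clock: 13.4
eef_pos: [0.5315, -0.1515, 0.2038]
tool_rot: [0.084, 0.996, 0.001, 0.0]
ft_force: [1.2, -1.1, 0.2]
grip_width: 0.0683
```

Run:
```python
from h import *
from workcell import camera
import cv2
for n in ["wrist","side","scene"]:
    c=camera(n); pickle.dump(c,open(f"{n}7.pkl","wb"))
go((.5606,-.1553,.2),-.17-np.pi)
f=lambda im,k:cv2.resize(im,None,fx=k,fy=k,interpolation=cv2.INTER_CUBIC)
cv2.imwrite("pics/mw7.png",f(load("wrist7")["color"],1.56))
cv2.imwrite("pics/ms7.png",f(np.hstack([load("side7")["color"][120:330,190:390],load("scene7")["color"][110:320,120:380]]),1.7))
```

```text
clock 13.55 pos [ 0.5314 -0.1514  0.2018] tilt z [-0.0023  0.002  -1.    ] yaw 170.31 F [1.  0.6 0.5] w 0.0682
translation mm [-29.5   1.1   1.7] | 30 twist [ 0.09 -0.15  0.05]
```

View pics/mw7.png

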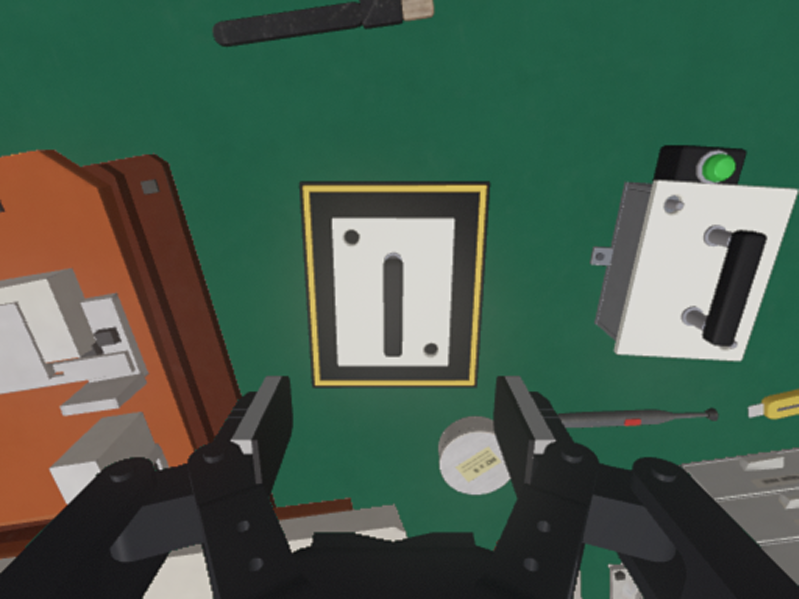

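View pics/ms7.png

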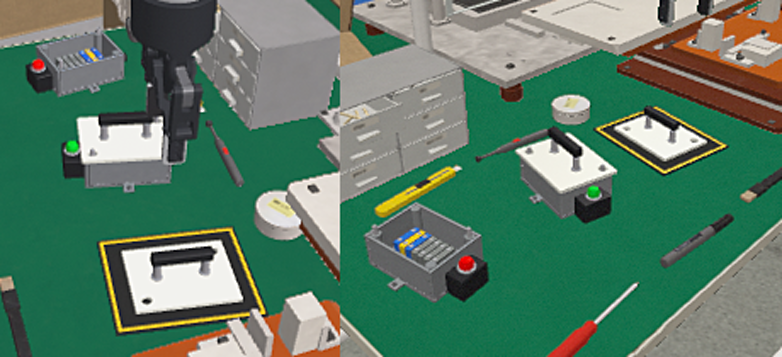

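Run:
```python
from h import *
from workcell import bot
c=load("wrist7")
a,f=fit([(c,rect(.085,.07,.003),unc([(489.5,182),(475.5,384.5),(300,182.5),(314,387)],0,0,1.56))],(.56,-.155,-.17))
b,g=fit([(c,rect(.06,.045,.008),unc([(454.5,219),(448,366.5),(331.5,218),(338,366.5)],0,0,1.56))],(.56,-.155,-.17))
print(a,abs(f).max(),b,abs(g).max(),"diff",b-a)
bot.job_done()
```

```text
[ 0.55919018 -0.15521798 -0.16555056] 1.5907920838372718 [ 0.56087535 -0.15695371 -0.17106628] 0.7381533264870939 diff [ 0.00168517 -0.00173572 -0.00551572]
the job is handed in; nothing more can be done
```

The red-lamp box is open and its cover lies flat, handle up, in the middle of the mat. I lifted it straight up off the pins, carried it over the green box and lowered it until it touched the mat. I then released it and drew the gripper clear.

- **Position:** the last wrist-camera fit puts the plate about 2.4 mm from the mat's centre and 0.3° off parallel. That is close to the 2 mm camera calibration.
- **Green box:** all three views show its cover still in place.
- **Forces and time:** the highest wrist force I saw was about 16 N while gripping, and about 5 N when setting the cover down. The robot's clock read 13.6 s when I handed the job in.
- **Problems on the way:** joint 6 reached the end of its range on the first approach, so I used the half-turned grasp instead. Pose readings and single-view fits varied by about 2 mm, so I shifted the cover about 2 mm just before setting it down. No check failed.

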